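# Hold a drying rack's peg panel square

## Task

The peg panel of the small drying rack has sagged inward over its foot plate on loose hinge bolts. Pick up the steel try square, turn it so that its blade faces the panel, stand it on the foot plate in front of the middle of the panel and push it into the corner until its stock lies flat on the plate and its whole upright edge lies against the panel, which brings the panel upright. Finish while still gripping it and pressing it firmly both down and against the panel, so that the bolts can be tightened; leave everything else alone.

Things in the scene. Friction and masses are not known exactly. Their poses are not given: they have to be found in the camera images.
- square: Steel try square standing on its stock, 0.4 kg. Stock: steel bar 150 long (own x) x 20 thick (y) x 36 high; origin at the centre of its underside. Blade: strip 26 wide (x) x 6 thick on the stock's +x end, top 140 above the underside, outer edge flush with the stock's end face. The half of the stock away from the blade is free to grip across its 20 mm.
- heel (a point): Outer corner of the square: middle of the lower edge of the stock's +x end face, 75 mm from the square's origin along its x. Axes as the square's.
- foot: Aluminium foot plate of the small peg drying rack, fixed to the bench: 300 x 170 x 12 high. Origin on the bench under the panel's inner face; own +x points level towards the panel, y along it. The plate runs from 220 in front of the panel (x = -220) to 80 behind it.
- panel: Steel peg panel, 140 wide (y), 6 thick, top 167 above the plate; black pegs on its outer (+x) side only, bare inner face. Origin on the hinge: lower edge of the inner face, at its middle, on the plate's top. z up the panel, x outward. Starts leaning 3 to 9 degrees inward over the plate; about 2 N at 130 mm height swings it upright (or past); it creeps back if not held.
- corner (a point): Middle of the inside corner where panel and plate's top meet, 12 mm above the bench; fixed, x level towards the panel, y along it, z up. The square's heel belongs here. A firm hold: 12 to 20 N towards the panel (friction under the stock takes part of it) and about 10 N down (the 4 N weight alone is too little).
- beaker: Bystander: clear plastic beaker, 68 mm diameter, 85 mm high, origin at its underside, loose on the bench; leave alone.
- dish: Bystander: white shallow dish, 90 mm diameter, 15 mm high, origin at its underside, loose on the bench; leave alone.
- jar: Bystander: white lidded jar, 56 mm diameter, 60 mm high, origin at its underside, loose on the bench; leave alone.
- flask: Bystander: clear bottle, 64 mm diameter, 170 mm high, origin at its underside, loose on the bench; leave alone.
- wrench: Bystander: flat wrench, 150 mm long, lying down, origin at its underside, loose on the bench; leave alone.
- driver: Bystander: screwdriver, 170 long mm, lying down, origin at its underside, loose on the bench; leave alone.
- crucible: Bystander: small white cup, 44 mm diameter, 35 mm high, origin at its underside, loose on the bench; leave alone.
Things that resemble listed ones, but are neither listed nor needed, are in the scene too. Several things have the shape of the square; the one meant has the colours described above.

How it is judged:
By the outcome, as a careful person would: the job done as asked, in the order asked, and still so for the second after the job is handed in, while the arm keeps its last pose, push and grip.
It also fails if it takes over 40 s, if anything falls off the work surface, if the arm or the gripper's body presses on something with over 40 N, if the wrist force passes 120 N, or if a joint passes its speed limit or range.

## Robot

A 6-joint arm with a two-finger parallel gripper is mounted at the origin on the work surface. World frame = base frame: x ahead of the robot, y to its left, z up, the work surface at z = 0. Lengths are in m, angles in rad, forces in N, time in s.
With the tool pointing down it reaches from about 0.35 to 0.975 m from the base axis. Payload 4.9 kg.
Tool frame: the origin (TCP) lies midway between the tips of the shut fingers; the grasp point (between the pads) lies 19 mm behind it; x points along the fingers, y is the direction in which the jaws open and shut, and the axes are right-handed (so a half turn about x gives the same grasp; the last joint's range is limited). The gripper opens to 85 mm and grips with 20 to 120 N. Pads are 22 mm wide; open, the fingers measure 114 mm over their backs; the gripper's body (76 mm by 85 mm) begins 54 mm behind the grasp point. The pads swing forward as they close: fully open they stand 13 mm farther back than shut.
Start: joints at [1.174, 0.053, 1.613, -0, 1.476, -0.119], TCP at [0.171, 0.601, 0.231] pointing down, gripper open.
Joint ranges: [-3.01, 3.01], [-1.01, 2.22], [0.06, 2.58], [-1.02, 4.17], [0.09, 2.62], [-3.14, 3.14]. Speed limits (rad/s): [2.57, 2.57, 3.14, 3.14, 3.14, 3.14].

## Interface

Orientations are given as a rotation vector (axis times angle).
In Python, from station import ctrl gives the robot as it stands.
- The arm moves only by the shell command python3 -m handwheel 'ROWS' [FORCE]. ROWS is JSON, a list of rows, each a list of 3 entries, a list of its own where there are three numbers: the finger opening in m, from 0 to 0.0854, then the shift along the tool's x, y, z in m, then the turn, a rotation vector about the tool's x, y, z in degrees. In form: [[claw, [dx, dy, dz], [ax, ay, az]], ...]. A call has 1 to 10 rows; each row shifts and turns the commanded pose from where the row before left it, along the tool's axes as they then stand; what a row does not reach is not made up. A row lasts 1/12 s, in which the tool goes at most 41.7 mm and 7.16 degrees, less where a joint would pass 70% of its speed; a pose out of reach is approached as far as the arm can. A call with a gripper value outside its range is refused whole. The fingers move at their own pace and stop on an object; FORCE is the grip in N (left out, the last holds). Time passes only in rows, so rows that do not move let the fingers close. It gives the time, the measured TCP pose, the force and the opening at its end, in the units of the state.
- ctrl.get_obs(): the state, without advancing time (a new reading comes with each control period).
- ctrl.get_image(name): name is "scene" or "top"; returns the picture (420x560x3 uint8, red, green, blue); there is no depth.
- ctrl.camera_params(name): a dict with "vertical_fov" (degrees; the focal length in pixels is half the picture's height over the tangent of half this angle, whatever the lens; pixels are square), "cx", "cy" (the principal point, pixels), "rvec" (rotation vector, rad) and "tvec" (3), from world to camera coordinates, as OpenCV has them. Camera axes: x right, y down, z forward; pixel columns grow to the right and rows downward; lengths in m; the calibration is good to about 2 mm. A picture is of the moment at which its call begins. camera_params takes no time and is no camera call.
- ctrl.finish_job(): hands the job in, once; it reports no verdict.
Trained networks look in the newest picture that a camera, given by its name, has taken for a name from the list of things; names that differ only in an ending like _2 or _b are one class to them, and where a whole thing is asked for, a point or a joint stands for the part that bears it (a point fixed in the world has none). Each returns a list of dicts, best first, with "score" (0 to 1); they miss things now and then, are a little off and sometimes report something else, mostly with a low value. They report only what shows in the picture. A call takes as long as a camera call. They do not tell look-alikes from the thing itself.
- ctrl.look_for(thing, camera): "box" ([centre column, centre row, width, height] in pixels, round what is visible of it).
- ctrl.silhouettes(thing, camera): "mask" (420x560 bool, what is visible of it) and "box" ([centre column, centre row, width, height] in pixels, round what is visible of it).
- ctrl.tip_of(thing, camera): "centre" ([row, column] in pixels: a listed point, or the origin of a listed thing).
The state is a dict: "t": time; "q": joint angles; "dq": joint speeds; "effort": joint torques, N m; "tool_pos": TCP position; "tool_rot": TCP orientation; "contact_force": force on the tool from outside, world axes, zero at the start; "wrist_torque": the same for the moment, N m; "opening": finger opening in m.
Only numpy, scipy, OpenCV 4.12 (cv2) and the standard library are available. Lean on these libraries where they do the work, as an engineer would, in place of code of your own. Each camera call takes 0.05 s, during which the arm holds its last target.

## Working session

There is one attempt and no reset: what is moved stays moved. The work goes in short steps, Python scripts to look and compute and a shell command to move; the robot and the scene stay as the last step left them, time stands still between calls to the robot, and variables do not carry over. Pictures are saved under pics/ and viewed, and the job is handed in when it is done.

```bash
ls; mkdir -p pics; python3 - <<'E'
from station import ctrl
import cv2
print(ctrl.get_obs())
for n in("scene","top"):
    im=ctrl.get_image(n); cv2.imwrite(f"pics/{n}0.png",im[:,:,::-1]); print(n,ctrl.camera_params(n))
E
```

```text
pics
{'t': 0.0, 'q': array([ 1.17396757e+00,  5.34000377e-02,  1.61426599e+00, -5.26449896e-06,
        1.47599438e+00, -1.18994967e-01]), 'dq': array([-0.00236972, -0.00096908,  0.00062878,  0.00037748,  0.00084667,
        0.00103906]), 'effort': array([-2.87207724e-03, -3.93684411e+01, -3.70173383e+01, -2.89749187e-04,
        7.20647833e-03,  3.81323090e-06]), 'tool_pos': array([0.17118129, 0.60046642, 0.23005298]), 'tool_rot': array([ 0.21652289,  1.56029461, -0.2196741 ]), 'contact_force': array([-0.22447885, -0.02322545,  0.04825787]), 'wrist_torque': array([-0.04597408,  0.03058093, -0.00367528]), 'opening': 0.08530396366392026}
scene {'vertical_fov': 46.61148359107946, 'cx': 278.23086434586895, 'cy': 208.8328789870391, 'rvec': array([ 1.06633972,  2.45326054, -0.9730217 ]), 'tvec': array([ 0.49972912, -0.18120644,  1.57023261])}
top {'vertical_fov': 57.259036097922746, 'cx': 278.2980269358627, 'cy': 210.71153097542827, 'rvec': array([ 2.18285995, -2.12344417,  0.16359933]), 'tvec': array([-0.17254355,  0.56308057,  0.97399926])}
```

View pics/scene0.png

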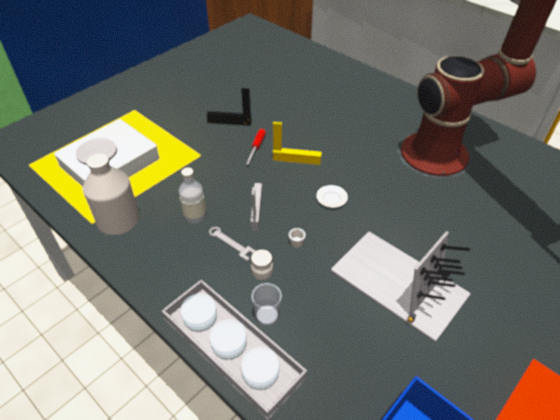

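View pics/top0.png

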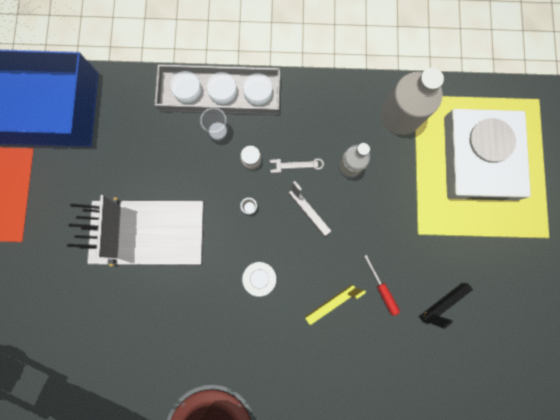

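Look-alikes for the square: black (scene 230,108; top 445,303), yellow (scene 297,145; top 335,305), and grey steel (scene 257,200; top 310,208). By the description, the grey steel one is meant; I'll check it in a crop.

```bash
cat > h.py <<'E'
import numpy as np,cv2
from station import ctrl
from scipy.optimize import least_squares
def cam(n):
    p=ctrl.camera_params(n); f=210/np.tan(np.radians(p['vertical_fov']/2))
    K=np.array([[f,0,p['cx']],[0,f,p['cy']],[0,0,1.]]); R=cv2.Rodrigues(p['rvec'])[0]
    return K,R,p['tvec']
def proj(n,X):
    K,R,t=cam(n); c=np.atleast_2d(X)@R.T+t; c=c@K.T
    return c[:,:2]/c[:,2:]
def ray(n,uv,z):
    K,R,t=cam(n); d=R.T@np.linalg.solve(K,[uv[0],uv[1],1]); o=-R.T@t
    return o+d*(z-o[2])/d[2]
def tri(obs):
    A=[];b=[]
    for n,uv in obs:
        K,R,t=cam(n); d=R.T@np.linalg.solve(K,[uv[0],uv[1],1]); d/=np.linalg.norm(d);o=-R.T@t
        P=np.eye(3)-np.outer(d,d);A.append(P);b.append(P@o)
    A=np.vstack(A);b=np.hstack(b);x=np.linalg.lstsq(A,b,rcond=None)[0];return x,np.linalg.norm(A@x-b)
E
python3 - <<'E'
from h import *
for n in("scene","top"):
    im=ctrl.get_image(n)[:,:,::-1]
    c=(257,205) if n=="scene" else (310,208)
    s=cv2.resize(im[c[1]-45:c[1]+45,c[0]-50:c[0]+50],None,fx=4,fy=4,interpolation=cv2.INTER_CUBIC)
    c=(405,280) if n=="scene" else (145,232)
    s2=cv2.resize(im[c[1]-60:c[1]+60,c[0]-75:c[0]+75],(450,360),interpolation=cv2.INTER_CUBIC)
    cv2.imwrite(f"pics/crop_{n}.png",np.hstack([s[:, 25:375],s2]))
    for th in("square","heel","foot","panel","corner"):
        r=ctrl.tip_of(th,n)
        for d in r[:5]:
            uv=d['centre'][::-1]; z=0.012 if th in("panel","corner") else 0
            print(n,th,round(d['score'],2),np.round(uv,1),np.round(ray(n,uv,z),4))
E
```

```text
scene square 0.62 [295.5 159.9] [ 0.3297 -0.3009  0.    ]
scene square 0.61 [229.5 125.5] [ 0.3503 -0.5846  0.    ]
scene heel 0.9 [254.3 232.5] [ 0.633  -0.1828  0.    ]
scene heel 0.9 [273.6 157.6] [ 0.369  -0.3593  0.    ]
scene heel 0.81 [250.2 123.8] [ 0.2953 -0.5397  0.    ]
scene foot 0.79 [427.  299.2] [0.4966 0.2773 0.    ]
scene panel 0.56 [424.4 297.8] [0.506  0.2727 0.012 ]
scene corner 0.91 [422.1 292.3] [0.4962 0.2602 0.012 ]
top square 0.67 [331.3 303.8] [ 0.3276 -0.3048  0.    ]
top square 0.66 [307.5 215.4] [ 0.5627 -0.2377  0.    ]
top square 0.6 [441.5 301. ] [ 0.3424 -0.5995  0.    ]
top heel 0.89 [421.8 318.9] [ 0.2946 -0.5455  0.    ]
top heel 0.86 [286.8 189.2] [ 0.6342 -0.1792  0.    ]
top heel 0.59 [353.3 285.8] [ 0.3761 -0.3635  0.    ]
top foot 0.69 [117.4 232.9] [0.5003 0.2767 0.    ]
top foot 0.27 [253.8 159.9] [ 0.7148 -0.085   0.    ]
top panel 0.56 [115.6 232.6] [0.5001 0.2767 0.012 ]
top corner 0.7 [118.  233.8] [0.4971 0.27   0.012 ]
```

```bash
python3 - <<'E'
import cv2,numpy as np
cv2.imwrite('pics/crops.png',cv2.resize(np.vstack([cv2.imread(f'pics/crop_{n}.png') for n in('scene','top')]),(660,594)))
E
```

```text
(no output)
```

View pics/crops.png

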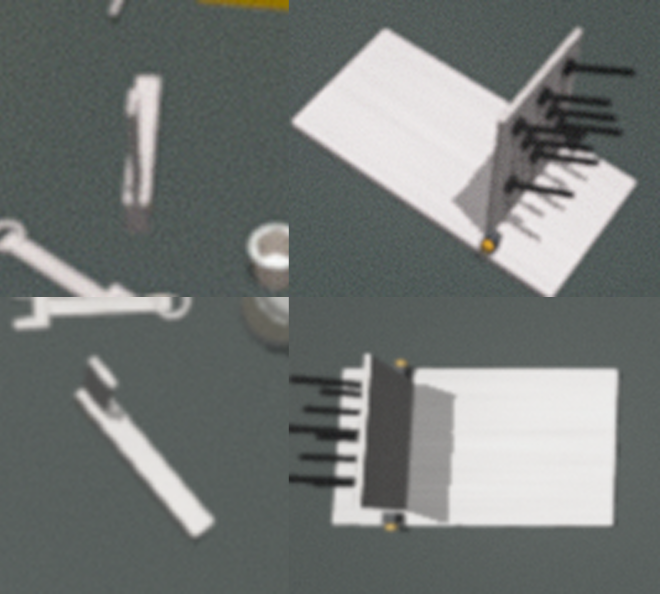

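The crop shows the grey steel square: blade end at top (287,189), free stock end at (330,232). The panel leans with its bare face toward world -y. Next I'll refine the poses by fitting outlines.

```bash
cat >> h.py <<'E'
def box(lo,hi): return np.array([[x,y,z] for x in(lo[0],hi[0]) for y in(lo[1],hi[1]) for z in(lo[2],hi[2])],float)
SQ=[box((-.075,-.01,0),(.075,.01,.036)),box((.049,-.003,.03),(.075,.003,.14))]
FT=[box((-.22,-.085,0),(.08,.085,.012))]
def rz(a): c,s=np.cos(a),np.sin(a); return np.array([[c,-s,0],[s,c,0],[0,0,1]])
def rend(n,parts,R,t,S=4):
    m=np.zeros((420*S,560*S),np.uint8)
    for b in parts:
        p=proj(n,b@R.T+t); cv2.fillConvexPoly(m,cv2.convexHull(np.round((p+.5)*S-.5).astype(np.int32)),255)
    return cv2.resize(m,(560,420),interpolation=cv2.INTER_AREA)/255.
def masks(th,n,near):
    ctrl.get_image(n); best=None
    for d in ctrl.silhouettes(th,n):
        b=np.array(d['box'][:2])
        if np.linalg.norm(b-near)<35: return d['mask'].astype(float),d['score']
    return None
E
python3 - <<'E'
from h import *
from scipy.optimize import minimize
for th,parts,x0,near in(("square",SQ,(.58,-.225,.66),None),("foot",FT,(.498,.268,1.57),None)):
    M={}
    for n in("scene","top"):
        x,y,a=x0; c=proj(n,np.array([[x,y,.02]]) if th=="square" else np.array([[x,y-.07,.012]]))[0]
        r=masks(th,n,c); print(th,n,None if r is None else (r[1],r[0].sum()))
        if r: M[n]=r[0]
    def f(v,ns):
        s=0
        for n in ns:
            m=rend(n,parts,rz(v[2]),[v[0],v[1],0]);s+=1-np.minimum(m,M[n]).sum()/np.maximum(m,M[n]).sum()
        return s/len(ns)
    for ns in [list(M)]+[[k] for k in M]:
        r=minimize(f,x0,args=(ns,),method='Nelder-Mead',options=dict(initial_simplex=np.array(x0)+np.array([[0,0,0],[.02,0,0],[0,.02,0],[0,0,.15]]),xatol=1e-4,fatol=1e-4))
        print(th,ns,np.round(r.x,4),np.degrees(r.x[2]).round(2),round(r.fun,3))
E
```

```text
square scene (0.93, np.float64(318.0))
square top (0.85, np.float64(668.0))
square ['scene', 'top'] [ 0.5678 -0.24    0.7308] 41.87 0.185
square ['scene'] [ 0.5657 -0.2408  0.7501] 42.98 0.183
square ['top'] [ 0.5692 -0.2401  0.7011] 40.17 0.107
foot scene (0.68, np.float64(6163.0))
foot top (0.86, np.float64(5548.0))
foot ['scene', 'top'] [0.5022 0.269  1.5983] 91.58 0.199
foot ['scene'] [0.502  0.2706 1.5904] 91.12 0.157
foot ['top'] [0.5036 0.2654 1.5981] 91.57 0.229
```

```bash
cat >> h.py <<'E'
import itertools
def edges(b): return [(i,j) for i,j in itertools.combinations(range(8),2) if bin(i^j).count('1')==1]
def overlay(n,items,c,w,h,s,im=None):
    im=ctrl.get_image(n)[:,:,::-1] if im is None else im
    o=np.array(c)-[w/2,h/2]
    M=np.array([[s,0,-(o[0])*s+(s-1)/2],[0,s,-(o[1])*s+(s-1)/2]])
    im=cv2.warpAffine(np.ascontiguousarray(im),M,(w*s,h*s),flags=cv2.INTER_CUBIC)
    for parts,R,t,col in items:
        for b in parts:
            p=(proj(n,b@R.T+t)-o)*s+(s-1)/2
            for i,j in edges(b): cv2.line(im,tuple(int(v) for v in p[i].round()),tuple(int(v) for v in p[j].round()),col,1,cv2.LINE_AA)
    return im
E
python3 - <<'E'
from h import *
A=[(SQ,rz(np.radians(40.5)),np.array([.5685,-.240,0]),(0,255,0))]
B=[(FT,rz(np.radians(91.5)),np.array([.5025,.269,0]),(0,255,0))]
r=[]
for n,a,b in(("scene",(257,205),(405,285)),("top",(310,208),(145,232))):
    im=ctrl.get_image(n)[:,:,::-1]
    r.append(np.hstack([overlay(n,A,a,60,60,5,im),cv2.resize(overlay(n,B,b,160,100,3,im),(480,300))]))
cv2.imwrite('pics/ov1.png',np.vstack(r))
E
```

```text
(no output)
```

View pics/ov1.png

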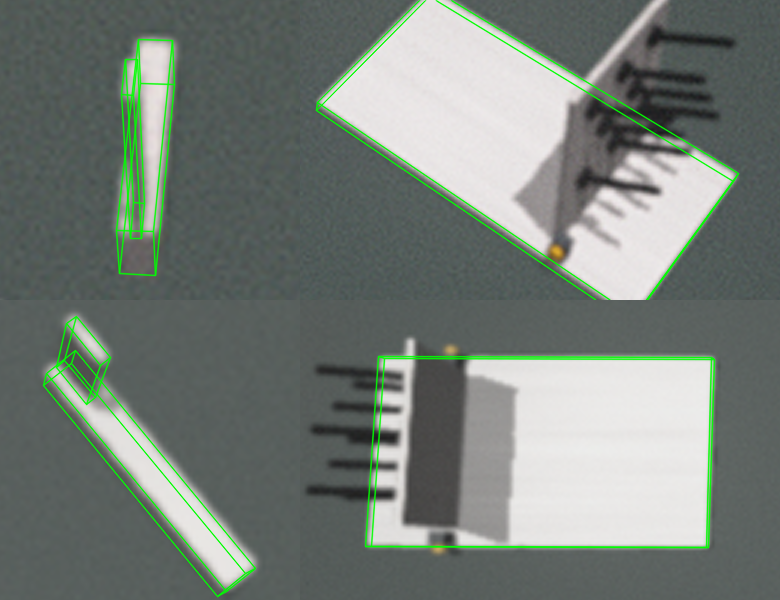

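```bash
cat >> h.py <<'E'
def st():
    o=ctrl.get_obs(); R=cv2.Rodrigues(np.array(o['tool_rot']))[0]; return o,R
def delta(p,yaw_y=None):
    "shift in tool axes to reach p; turn (deg, tool axes) to tool x down, tool y at world yaw (mod 180 options)"
    o,R=st(); print('t',round(o['t'],2),'pos',np.round(o['tool_pos'],4),'q',np.round(o['q'],2),'F',np.round(o['contact_force'],1),'T',np.round(o['wrist_torque'],2),'op',round(o['opening'],4))
    print(' tool y yaw',np.degrees(np.arctan2(R[1,1],R[0,1])).round(2),'x',np.round(R[:,0],4))
    print(' shift tool',np.round(R.T@(np.array(p)-o['tool_pos']),4))
    if yaw_y is not None:
        for k in(0,180):
            a=np.radians(yaw_y+k); y=np.array([np.cos(a),np.sin(a),0]);x=np.array([0,0,-1.]); Rt=np.column_stack([x,y,np.cross(x,y)])
            print(' turn',k,np.degrees(cv2.Rodrigues(R.T@Rt)[0].ravel()).round(2))
E
python3 -c "
from h import *
delta([.5396,-.2647,.231],130.5)"
```

```text
t 1.2 pos [0.1714 0.601  0.2313] q [ 1.17  0.05  1.61 -0.    1.48 -0.12] F [ 0.2  0.5 -0.3] T [ 0.05  0.01 -0.05] op 0.0849
 tool y yaw 74.08 x [ 0. -0. -1.]
 shift tool [ 3.000e-04 -7.316e-01  5.915e-01]
 turn 0 [-56.42  -0.     0.  ]
 turn 180 [123.58   0.     0.  ]
```

```bash
python3 -m handwheel '[[0.06,[0,-0.0318,0.0257],[0,0,0]],[0.06,[0,-0.0318,0.0257],[0,0,0]],[0.06,[0,-0.0318,0.0257],[0,0,0]],[0.06,[0,-0.0318,0.0257],[0,0,0]],[0.06,[0,-0.0318,0.0257],[0,0,0]],[0.06,[0,-0.0318,0.0257],[0,0,0]],[0.06,[0,-0.0318,0.0257],[0,0,0]],[0.06,[0,-0.0318,0.0257],[0,0,0]],[0.06,[0,-0.0318,0.0257],[0,0,0]],[0.06,[0,-0.0318,0.0257],[0,0,0]]]' 40
python3 -m handwheel '[[0.06,[0,-0.0318,0.0257],[0,0,0]],[0.06,[0,-0.0318,0.0257],[0,0,0]],[0.06,[0,-0.0318,0.0257],[0,0,0]],[0.06,[0,-0.0318,0.0257],[0,0,0]],[0.06,[0,-0.0318,0.0257],[0,0,0]],[0.06,[0,-0.0318,0.0257],[0,0,0]],[0.06,[0,-0.0318,0.0257],[0,0,0]],[0.06,[0,-0.0318,0.0257],[0,0,0]],[0.06,[0,-0.0318,0.0257],[0,0,0]],[0.06,[0,-0.0318,0.0257],[0,0,0]]]'
python3 -m handwheel '[[0.06,[0,0,0],[7,0,0]],[0.06,[0,0,0],[7,0,0]],[0.06,[0,0,0],[7,0,0]],[0.06,[0,0,0],[7,0,0]],[0.06,[0,0,0],[7,0,0]],[0.06,[0,0,0],[7,0,0]],[0.06,[0,0,0],[7,0,0]],[0.06,[0,0,0],[7,0,0]],[0.06,[0,0,0],[7,0,0]],[0.06,[0,0,0],[7,0,0]]]'
python3 -c "
from h import *
delta([.5396,-.2647,.17],130.5)"
```

```text
t: 2.03
tool_pos: [0.3315, 0.223, 0.2316]
tool_rot: [0.218, 1.559, -0.217]
contact_force: [0.9, 0.1, 0.1]
opening: 0.0599
t: 2.87
tool_pos: [0.4917, -0.1538, 0.2315]
tool_rot: [0.219, 1.559, -0.219]
contact_force: [0.3, 0.3, 1.3]
opening: 0.0602
t: 3.7
tool_pos: [0.4913, -0.1516, 0.2314]
tool_rot: [1.161, 1.239, -1.161]
contact_force: [0.1, -0.9, -0.6]
opening: 0.0601
t 3.7 pos [ 0.4913 -0.1516  0.2314] q [-0.44 -0.22  1.87 -0.    1.49 -0.51] F [ 0.1 -0.9 -0.6] T [0.1  0.06 0.02] op 0.0601
 tool y yaw 3.74 x [ 2.e-04 -1.e-04 -1.e+00]
 shift tool [0.0614 0.0408 0.116 ]
 turn 0 [-1.2676e+02  1.0000e-02  0.0000e+00]
 turn 180 [ 5.324e+01  0.000e+00 -1.000e-02]
```

```bash
python3 -m handwheel '[[0.06,[0,0.010,0.029],[0,0,0]],[0.06,[0,0.010,0.029],[0,0,0]],[0.06,[0,0.010,0.029],[0,0,0]],[0.06,[0,0.010,0.029],[0,0,0]],[0.06,[0.03,0,0],[0,0,0]],[0.06,[0.03,0,0],[0,0,0]],[0.06,[0,0,0],[0,0,0]]]'
python3 -m handwheel '[[0.06,[0,0,0],[7,0,0]],[0.06,[0,0,0],[7,0,0]],[0.06,[0,0,0],[7,0,0]],[0.06,[0,0,0],[7,0,0]],[0.06,[0,0,0],[7,0,0]],[0.06,[0,0,0],[7,0,0]],[0.06,[0,0,0],[7,0,0]],[0.06,[0,0,0],[4.2,0,0]],[0.06,[0,0,0],[0,0,0]]]'
python3 - <<'E'
from h import *
delta([.5396,-.2647,.006],130.5)
A=[(SQ,rz(np.radians(40.5)),np.array([.5685,-.240,0]),(0,255,0))]
cv2.imwrite('pics/pre.png',np.hstack([overlay("scene",A,(257,205),100,100,4),overlay("top",A,(310,208),100,100,4)]))
E
```

```text
t: 4.28
tool_pos: [0.5361, -0.2629, 0.1642]
tool_rot: [1.158, 1.254, -1.161]
contact_force: [-0.9, 0.9, -1.3]
opening: 0.0599
t: 5.03
tool_pos: [0.5399, -0.2644, 0.173]
tool_rot: [1.808, 0.672, -1.806]
contact_force: [0.1, 0.1, -0.6]
opening: 0.0597
t 5.03 pos [ 0.5399 -0.2644  0.173 ] q [-0.58  0.04  1.73 -0.    1.37  0.28] F [ 0.1  0.1 -0.6] T [-0.03  0.02 -0.01] op 0.0597
 tool y yaw -49.15 x [ 1.3e-03 -9.0e-04 -1.0e+00]
 shift tool [ 0.167  -0.0002  0.0005]
 turn 0 [-1.7965e+02  1.4000e-01 -4.0000e-02]
 turn 180 [ 0.35 -0.02 -0.09]
```

View pics/pre.png

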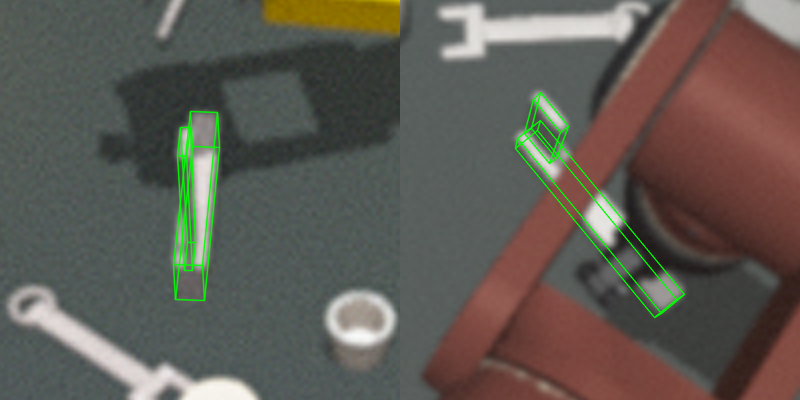

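```bash
python3 -m handwheel '[[0.06,[0.03,0,0],[0.3,0,0]],[0.06,[0.03,0,0],[0,0,0]],[0.06,[0.03,0,0],[0,0,0]],[0.06,[0.03,0,0],[0,0,0]],[0.06,[0.02,0,0],[0,0,0]],[0.06,[0.014,0,0],[0,0,0]],[0.06,[0.007,0,0],[0,0,0]],[0.06,[0,0,0],[0,0,0]]]'
python3 -c "
from h import *
delta([.5396,-.2647,.006],130.5)"
```

```text
t: 5.8
tool_pos: [0.5388, -0.2639, 0.0091]
tool_rot: [1.809, 0.672, -1.812]
contact_force: [-0.6, 0.3, 0.4]
opening: 0.0597
t 5.8 pos [ 0.5388 -0.2639  0.0091] q [-0.58  0.23  1.82  0.    1.1   0.28] F [-0.6  0.3  0.4] T [-0.   -0.04 -0.02] op 0.0597
 tool y yaw -49.37 x [-0.002   0.0013 -1.    ]
 shift tool [ 0.0031  0.0011 -0.0001]
 turn 0 [-1.7987e+02 -2.0000e-01  6.0000e-02]
 turn 180 [0.13 0.04 0.13]
```

```bash
python3 -m handwheel '[[0.03,[0.002,0,0],[0,0,0]],[0.022,[0,0,0],[0,0,0]],[0.015,[0,0,0],[0,0,0]],[0.0,[0,0,0],[0,0,0]],[0.0,[0,0,0],[0,0,0]],[0.0,[0,0,0],[0,0,0]],[0.0,[0,0,0],[0,0,0]]]' 90
python3 -c "
from h import *
delta([.5396,-.2647,.006],130.5)"
```

```text
t: 6.38
tool_pos: [0.5407, -0.2652, 0.0103]
tool_rot: [1.811, 0.667, -1.808]
contact_force: [-1.1, 0.3, 6.6]
opening: 0.0181
t 6.38 pos [ 0.5407 -0.2652  0.0103] q [-0.58  0.23  1.81  0.    1.09  0.28] F [-1.1  0.3  6.6] T [0.1  0.18 0.08] op 0.0181
 tool y yaw -49.4 x [ 0.0025 -0.0016 -1.    ]
 shift tool [ 0.0043 -0.001   0.0005]
 turn 0 [-1.799e+02  2.600e-01 -8.000e-02]
 turn 180 [ 0.1  -0.05 -0.16]
```

```bash
python3 -m handwheel '[[0.0,[-0.01,0,0],[0,0,0]],[0.0,[-0.02,0,0],[0,0,0]],[0.0,[-0.03,0,0],[0,0,0]],[0.0,[-0.03,0,0],[0,0,0]],[0.0,[-0.03,0,0],[0,0,0]],[0.0,[0,0,0],[0,0,0]],[0.0,[0,0,0],[0,0,0]]]'
python3 - <<'E'
from h import *
delta([.5036,.04,.13],180+1.5)
a=[ctrl.get_image(n)[:,:,::-1] for n in("scene","top")]
cv2.imwrite('pics/lift.png',np.hstack([cv2.resize(x[100:280,160:360],(400,360),interpolation=cv2.INTER_CUBIC) if i==0 else cv2.resize(x[120:300,210:410],(400,360),interpolation=cv2.INTER_CUBIC) for i,x in enumerate(a)]))
E
```

```text
t: 6.97
tool_pos: [0.5401, -0.265, 0.1301]
tool_rot: [1.811, 0.666, -1.807]
contact_force: [-0.7, -0.1, -4.8]
opening: 0.0183
t 6.97 pos [ 0.5401 -0.265   0.1301] q [-0.58  0.08  1.76 -0.    1.3   0.28] F [-0.7 -0.1 -4.8] T [-0.17  0.19 -0.  ] op 0.0183
 tool y yaw -49.41 x [ 0.0027 -0.0021 -1.    ]
 shift tool [-0.0007 -0.2553 -0.1707]
 turn 0 [ 1.2909e+02 -2.4000e-01 -6.0000e-02]
 turn 180 [-5.091e+01  5.000e-02 -2.000e-01]
```

View pics/lift.png

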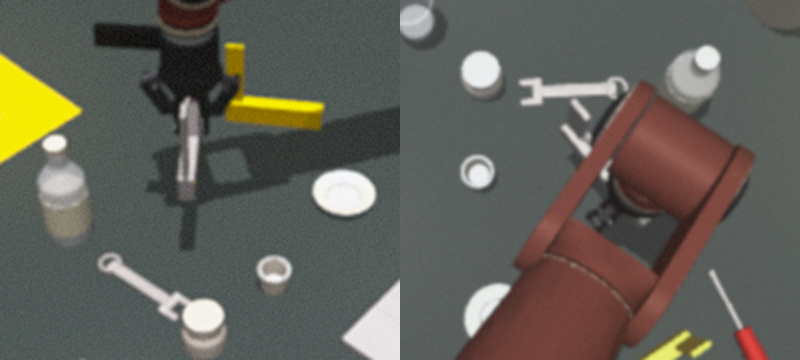

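The square was lifted cleanly (the wrist carries 4.8 N) and the gripper sits on the free half. Next I turn it so the blade faces the panel.

```bash
python3 -m handwheel '[[0.0,[0,0,0],[-6.5,0,0]],[0.0,[0,0,0],[-6.5,0,0]],[0.0,[0,0,0],[-6.5,0,0]],[0.0,[0,0,0],[-6.5,0,0]],[0.0,[0,0,0],[-6.5,0,0]],[0.0,[0,0,0],[-6.5,0,0]],[0.0,[0,0,0],[-6.5,0,0]],[0.0,[0,0,0],[-5.4,0,0]],[0.0,[0,0,0],[0,0,0]]]'
python3 -c "
from h import *
delta([.5068,.106,.13],180+1.5)"
```

```text
t: 7.82
tool_pos: [0.5376, -0.2633, 0.1247]
tool_rot: [1.189, 1.228, -1.191]
contact_force: [0.2, -0.1, -4.3]
opening: 0.018
t 7.82 pos [ 0.5376 -0.2633  0.1247] q [-0.58  0.08  1.77 -0.    1.3  -0.61] F [ 0.2 -0.1 -4.3] T [-0.2  -0.02 -0.03] op 0.018
 tool y yaw 1.57 x [-0.0049  0.0031 -1.    ]
 shift tool [-0.004  -0.0207 -0.37  ]
 turn 0 [-179.93   -0.44   -0.29]
 turn 180 [ 0.07 -0.18  0.28]
```

```bash
python3 -m handwheel '[[0.0,[0,-0.002,-0.02],[0,0,0]],[0.0,[0,-0.002,-0.035],[0,0,0]],[0.0,[0,-0.002,-0.035],[0,0,0]],[0.0,[0,-0.002,-0.035],[0,0,0]],[0.0,[0,-0.002,-0.035],[0,0,0]],[0.0,[0,-0.002,-0.035],[0,0,0]],[0.0,[0,-0.002,-0.035],[0,0,0]],[0.0,[0,-0.002,-0.03],[0,0,0]],[0.0,[0,-0.002,-0.02],[0,0,0]],[0.0,[0,0,0],[0,0,0]]]'
python3 - <<'E'
from h import *
delta([.5068,.106,.13],180+1.5)
a=[ctrl.get_image(n)[:,:,::-1] for n in("scene","top")]
cv2.imwrite('pics/mv.png',np.hstack([cv2.resize(a[0][120:340,280:480],(400,440),interpolation=cv2.INTER_CUBIC),cv2.resize(a[1][120:340,80:280],(400,440),interpolation=cv2.INTER_CUBIC)]))
E
```

```text
t: 8.65
tool_pos: [0.512, 0.0187, 0.1259]
tool_rot: [1.188, 1.227, -1.191]
contact_force: [-0.6, -0.3, -5.1]
opening: 0.0184
t 8.65 pos [0.512  0.0187 0.1259] q [-0.11 -0.13  1.97  0.    1.3  -0.14] F [-0.6 -0.3 -5.1] T [-0.22  0.01 -0.01] op 0.0184
 tool y yaw 1.58 x [-0.0044  0.0021 -1.    ]
 shift tool [-0.0039 -0.0028 -0.0875]
 turn 0 [-179.92   -0.39   -0.2 ]
 turn 180 [ 0.07 -0.13  0.25]
```

View pics/mv.png

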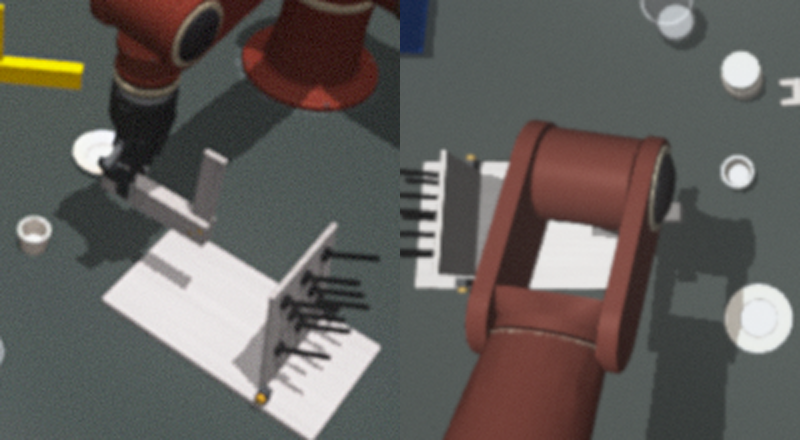

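```bash
python3 -m handwheel '[[0.0,[0,-0.0005,-0.015],[0,0,0]],[0.0,[0,-0.0005,-0.025],[0,0,0]],[0.0,[0,-0.001,-0.025],[0,0,0]],[0.0,[0,-0.0008,-0.018],[0,0,0]],[0.0,[0.02,0,0],[0,0,0]],[0.0,[0.03,0,0],[0,0,0]],[0.0,[0.025,0,0],[0,0,0]],[0.0,[0.01,0,0],[0,0,0]],[0.0,[0,0,0],[0,0,0]]]'
python3 - <<'E'
from h import *
delta([.5068,.106,.022],180+1.5)
o,R=st(); p=o['tool_pos']; yaw=np.arctan2(R[1,1],R[0,1])+np.pi/2
Rs=np.column_stack([-R[:,2],-R[:,1],-R[:,0]]); Rs=np.column_stack([-R[:,2],np.cross(-R[:,0],-R[:,2]),-R[:,0]])
org=p+Rs@np.array([.038,0,-.010])
A=[(SQ,Rs,org,(0,255,0)),(FT,rz(np.radians(91.5)),np.array([.5025,.269,0]),(255,0,0))]
cv2.imwrite('pics/stage.png',np.vstack([overlay("scene",A,(390,270),160,100,5)]))
for n in ("scene","top"):
    for th in("heel","corner","square"):
        for d in ctrl.tip_of(th,n)[:3]: print(n,th,round(d['score'],2),np.round(d['centre'][::-1],1))
    print(proj(n,np.array([org+Rs@[.075,0,0],[.5025,.269,.012],org])).round(1))
E
```

```text
t: 9.5
tool_pos: [0.5061, 0.0968, 0.0392]
tool_rot: [1.187, 1.226, -1.198]
contact_force: [-0.5, -1.2, -5.4]
opening: 0.0182
t 9.5 pos [0.5061 0.0968 0.0392] q [ 0.04  0.    2.01 -0.    1.14  0.02] F [-0.5 -1.2 -5.4] T [-0.23  0.02  0.02] op 0.0182
 tool y yaw 1.36 x [-8.3e-03 -7.0e-04 -1.0e+00]
 shift tool [ 0.0172  0.0011 -0.0092]
 turn 0 [ 1.7986e+02  7.5000e-01 -4.0000e-02]
 turn 180 [-0.14  0.03  0.48]
scene heel 0.87 [251.4 124.4]
scene heel 0.71 [403.9 279.6]
scene heel 0.6 [276.1 158.6]
scene corner 0.66 [425.4 295.7]
scene corner 0.36 [405.5 279.3]
scene corner 0.2 [231.4 244.2]
scene square 0.88 [229.3 123.3]
scene square 0.61 [378.7 263.6]
scene square 0.58 [294.1 160.5]
[[404.2 278.4]
 [423.9 296. ]
 [378.6 262.1]]
top heel 0.95 [354.6 286.4]
top heel 0.58 [422.6 319. ]
top corner 0.64 [119.5 232. ]
top square 0.8 [329.6 307.4]
top square 0.75 [441.1 300.7]
[[138.5 231.5]
 [118.5 231.8]
 [167.1 231.7]]
```

View pics/stage.png

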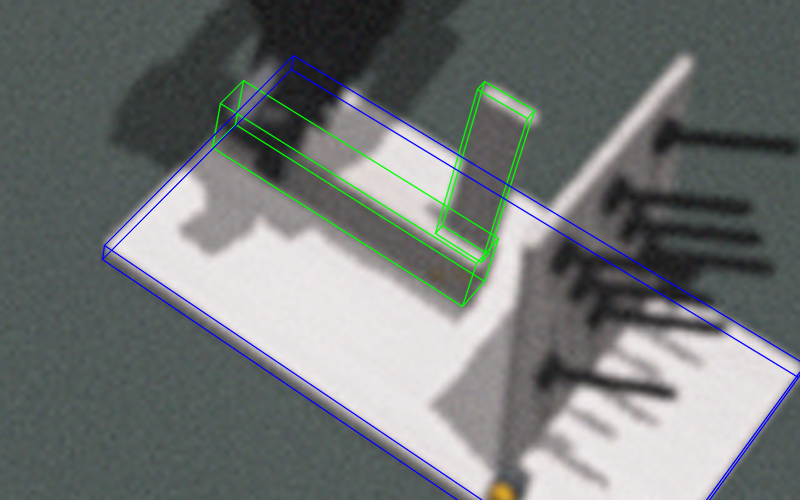

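```bash
python3 -m handwheel '[[0.0,[0.006,0.001,0],[0,0,0.4]],[0.0,[0.004,0,0],[0,0,0]],[0.0,[0.002,0,0],[0,0,0]],[0.0,[0,0,0],[0,0,0]]]'
python3 -c "
from h import *
delta([.5068,.106,.022],180+1.5)"
python3 -m handwheel '[[0.0,[0.002,0,0],[0,0,0]],[0.0,[0.001,0,0],[0,0,0]],[0.0,[0,0,0],[0,0,0]]]'
python3 -c "
from h import *
delta([.5068,.106,.022],180+1.5)"
```

```text
t: 10.18
tool_pos: [0.5094, 0.0979, 0.0302]
tool_rot: [1.192, 1.218, -1.186]
contact_force: [-0.9, -0.4, -4.6]
opening: 0.0184
t 10.18 pos [0.5094 0.0979 0.0302] q [ 0.05  0.02  2.01 -0.    1.11  0.02] F [-0.9 -0.4 -4.6] T [-0.2  -0.04 -0.03] op 0.0184
 tool y yaw 1.49 x [ 5.e-03  1.e-04 -1.e+00]
 shift tool [ 0.0082 -0.0024 -0.0081]
 turn 0 [ 1.7999e+02 -4.5000e-01 -1.0000e-02]
 turn 180 [-0.01  0.   -0.29]
t: 10.43
tool_pos: [0.5101, 0.098, 0.028]
tool_rot: [1.193, 1.217, -1.185]
contact_force: [-0.4, 0.3, -4.3]
opening: 0.0184
t 10.43 pos [0.5101 0.098  0.028 ] q [ 0.05  0.02  2.01 -0.    1.1   0.02] F [-0.4  0.3 -4.3] T [-0.21  0.01 -0.04] op 0.0184
 tool y yaw 1.49 x [ 6.5e-03  1.0e-04 -1.0e+00]
 shift tool [ 0.006  -0.0032 -0.0081]
 turn 0 [179.99  -0.58  -0.  ]
 turn 180 [-0.01  0.   -0.37]
```

```bash
python3 -m handwheel '[[0.0,[0.001,-0.003,0],[0,0,-0.35]],[0.0,[0.002,0,0],[0,0,0]],[0.0,[0.001,0,0],[0,0,0]],[0.0,[0,0,0],[0,0,0]],[0.0,[0,0,0],[0,0,0]]]'
python3 -c "
from h import *
delta([.5068,.106,.022],180+1.5)"
```

```text
t: 10.85
tool_pos: [0.5072, 0.0979, 0.0242]
tool_rot: [1.19, 1.221, -1.19]
contact_force: [-0.1, -0.1, -4.8]
opening: 0.0182
t 10.85 pos [0.5072 0.0979 0.0242] q [ 0.05  0.02  2.02 -0.    1.1   0.02] F [-0.1 -0.1 -4.8] T [-0.19  0.02 -0.04] op 0.0182
 tool y yaw 1.48 x [ 7.e-04  0.e+00 -1.e+00]
 shift tool [ 0.0022 -0.0002 -0.0081]
 turn 0 [ 1.7998e+02 -6.0000e-02 -0.0000e+00]
 turn 180 [-0.02  0.   -0.04]
```

Aligned well. I'll lower until contact.

```bash
python3 -m handwheel '[[0.0,[0.001,0,0],[0,0,0]],[0.0,[0.001,0,0],[0,0,0]],[0.0,[0,0,0],[0,0,0]]]'
python3 -m handwheel '[[0.0,[0.001,0,0],[0,0,0]],[0.0,[0,0,0],[0,0,0]]]'
python3 -m handwheel '[[0.0,[0.001,0,0],[0,0,0]],[0.0,[0,0,0],[0,0,0]]]'
python3 -c "
from h import *
delta([.5068,.106,.022],180+1.5)"
```

```text
t: 11.1
tool_pos: [0.5075, 0.0979, 0.0224]
tool_rot: [1.191, 1.221, -1.189]
contact_force: [0.3, -0.4, -2.7]
opening: 0.0185
t: 11.27
tool_pos: [0.5077, 0.0979, 0.0223]
tool_rot: [1.19, 1.221, -1.189]
contact_force: [-3.8, -0.6, 3.9]
opening: 0.0182
t: 11.43
tool_pos: [0.5077, 0.0979, 0.0222]
tool_rot: [1.19, 1.221, -1.19]
contact_force: [-6.8, -1.3, 11.5]
opening: 0.0182
t 11.43 pos [0.5077 0.0979 0.0222] q [ 0.05  0.03  2.01 -0.    1.1   0.02] F [-6.8 -1.3 11.5] T [-0.16  1.23  0.01] op 0.0182
 tool y yaw 1.49 x [ 1.e-04 -1.e-04 -1.e+00]
 shift tool [ 0.0002 -0.0007 -0.0081]
 turn 0 [ 1.7999e+02 -1.0000e-02 -1.0000e-02]
 turn 180 [-0.01  0.01 -0.01]
```

```bash
python3 -m handwheel '[[0.0,[-0.0015,-0.0006,0],[0,0,0]],[0.0,[0,0,-0.006],[0,0,0]],[0.0,[0,0,-0.008],[0,0,0]],[0.0,[0,0,-0.008],[0,0,0]],[0.0,[0,0,-0.006],[0,0,0]],[0.0,[0,0,0],[0,0,0]]]'
python3 - <<'E'
from h import *
delta([.5068,.106,.022],180+1.5)
o,R=st(); p=o['tool_pos']
Rs=np.column_stack([-R[:,2],np.cross(-R[:,0],-R[:,2]),-R[:,0]])
org=p+Rs@np.array([.038,0,-.010])
A=[(SQ,Rs,org,(0,255,0)),(FT,rz(np.radians(91.5)),np.array([.5025,.269,0]),(255,0,0))]
im=ctrl.get_image("scene")[:,:,::-1]
cv2.imwrite('pics/sl1.png',np.hstack([overlay("scene",A,(405,260),80,100,5,im),overlay("scene",[],(405,260),80,100,5,im)]))
E
```

```text
t: 11.93
tool_pos: [0.5066, 0.1277, 0.0223]
tool_rot: [1.192, 1.221, -1.187]
contact_force: [0.3, 2.6, 2.5]
opening: 0.0186
t 11.93 pos [0.5066 0.1277 0.0223] q [0.1  0.04 2.   0.   1.1  0.08] F [0.3 2.6 2.5] T [ 0.35 -0.08 -0.04] op 0.0186
 tool y yaw 1.54 x [ 0.0023  0.0017 -1.    ]
 shift tool [ 0.0003 -0.0003  0.0217]
 turn 0 [-1.7996e+02  2.1000e-01 -1.4000e-01]
 turn 180 [ 0.04 -0.09 -0.13]
```

View pics/sl1.png

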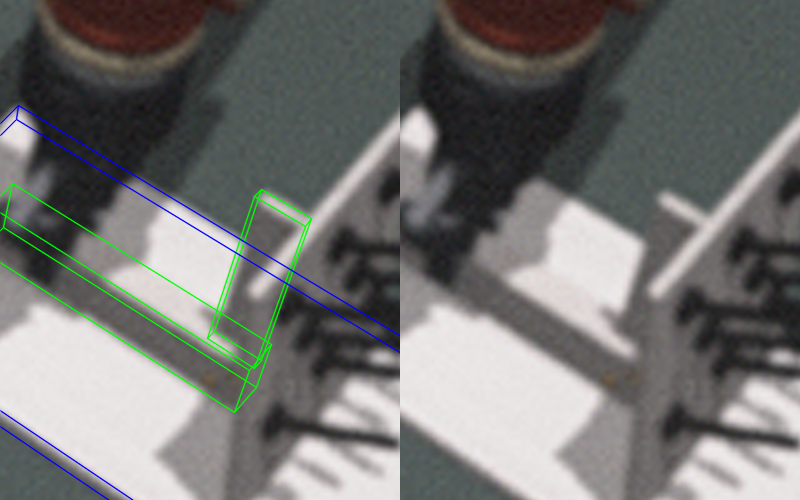

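```bash
python3 -m handwheel '[[0.0,[0,0,-0.004],[0,0,0]],[0.0,[0,0,-0.005],[0,0,0]],[0.0,[0,0,-0.005],[0,0,0]],[0.0,[0,0,-0.004],[0,0,0]],[0.0,[0,0,-0.002],[0,0,0]],[0.0,[0,0,0],[0,0,0]]]'
python3 -c "
from h import *
delta([.5055,.156,.022],180+1.5)"
```

```text
t: 12.48
tool_pos: [0.506, 0.146, 0.0223]
tool_rot: [1.191, 1.22, -1.189]
contact_force: [0.8, -3.7, 5.0]
opening: 0.0188
t 12.48 pos [0.506  0.146  0.0223] q [ 0.14  0.05  1.99 -0.    1.1   0.11] F [ 0.8 -3.7  5. ] T [-0.5  -0.07 -0.01] op 0.0188
 tool y yaw 1.5 x [ 1.9e-03 -3.0e-04 -1.0e+00]
 shift tool [ 0.0003 -0.0002 -0.01  ]
 turn 0 [ 1.8e+02 -1.7e-01 -4.0e-02]
 turn 180 [-0.    0.02 -0.11]
```

```bash
python3 -m handwheel '[[0.0,[0,0,-0.002],[0,0,0]],[0.0,[0,0,-0.002],[0,0,0]],[0.0,[0,0,-0.002],[0,0,0]],[0.0,[0,0,0],[0,0,0]],[0.0,[0,0,0],[0,0,0]]]'
python3 -c "
from h import *
delta([.5055,.156,.022],180+1.5)"
python3 -m handwheel '[[0.0,[0,0,-0.001],[0,0,0]],[0.0,[0,0,-0.001],[0,0,0]],[0.0,[0,0,0],[0,0,0]]]'
python3 - <<'E'
from h import *
delta([.5055,.156,.022],180+1.5)
o,R=st(); p=o['tool_pos']
Rs=np.column_stack([-R[:,2],np.cross(-R[:,0],-R[:,2]),-R[:,0]])
org=p+Rs@np.array([.038,0,-.010])
A=[(SQ,Rs,org,(0,255,0)),(FT,rz(np.radians(91.5)),np.array([.5025,.269,0]),(255,0,0))]
im=ctrl.get_image("scene")[:,:,::-1]
cv2.imwrite('pics/sl2.png',np.hstack([overlay("scene",A,(410,260),80,100,5,im),overlay("scene",[],(410,260),80,100,5,im)]))
E
```

```text
t: 12.9
tool_pos: [0.5059, 0.1516, 0.0223]
tool_rot: [1.191, 1.22, -1.189]
contact_force: [0.7, -4.8, 6.4]
opening: 0.0182
t 12.9 pos [0.5059 0.1516 0.0223] q [ 0.15  0.05  1.99 -0.    1.1   0.13] F [ 0.7 -4.8  6.4] T [-0.6  -0.05 -0.04] op 0.0182
 tool y yaw 1.48 x [ 1.8e-03 -5.0e-04 -1.0e+00]
 shift tool [ 0.0003 -0.0002 -0.0044]
 turn 0 [ 1.7998e+02 -1.6000e-01 -5.0000e-02]
 turn 180 [-0.02  0.03 -0.1 ]
t: 13.15
tool_pos: [0.5058, 0.1534, 0.0223]
tool_rot: [1.19, 1.219, -1.189]
contact_force: [-0.7, -5.2, 5.0]
opening: 0.0184
t 13.15 pos [0.5058 0.1534 0.0223] q [ 0.15  0.05  1.99 -0.    1.1   0.13] F [-0.7 -5.2  5. ] T [-0.71  0.01 -0.08] op 0.0184
 tool y yaw 1.48 x [ 0.0018 -0.0011 -1.    ]
 shift tool [ 0.0003 -0.0002 -0.0026]
 turn 0 [ 1.7998e+02 -1.6000e-01 -1.0000e-01]
 turn 180 [-0.02  0.06 -0.1 ]
```

View pics/sl2.png

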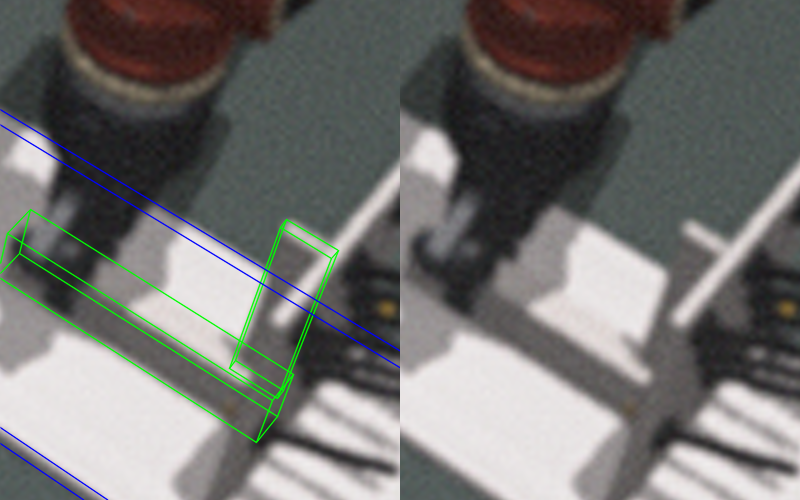

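```bash
python3 -m handwheel '[[0.0,[0,0,-0.001],[0,0,0]],[0.0,[0,0,-0.001],[0,0,0]],[0.0,[0,0,0],[0,0,0]]]'
python3 -m handwheel '[[0.0,[0,0,-0.001],[0,0,0]],[0.0,[0,0,0],[0,0,0]]]'
python3 -m handwheel '[[0.0,[0,0,-0.001],[0,0,0]],[0.0,[0,0,0],[0,0,0]]]'
```

```text
t: 13.45
tool_pos: [0.5058, 0.154, 0.0223]
tool_rot: [1.188, 1.217, -1.191]
contact_force: [0.1, -12.3, 5.9]
opening: 0.0185
t: 13.62
tool_pos: [0.5058, 0.1541, 0.0223]
tool_rot: [1.186, 1.216, -1.192]
contact_force: [-0.3, -14.9, 7.7]
opening: 0.0186
t: 13.78
tool_pos: [0.5058, 0.1541, 0.0223]
tool_rot: [1.184, 1.215, -1.193]
contact_force: [-0.7, -19.3, 7.9]
opening: 0.0182
```

```bash
python3 -m handwheel '[[0.0,[0.0003,0,-0.0002],[0,0,0]],[0.0,[0,0,0],[0,0,0]],[0.0,[0,0,0],[0,0,0]]]'
python3 - <<'E'
from h import *
delta([.5055,.156,.022],180+1.5)
o,R=st(); p=o['tool_pos']
Rs=np.column_stack([-R[:,2],np.cross(-R[:,0],-R[:,2]),-R[:,0]])
org=p+Rs@np.array([.038,0,-.010])
A=[(SQ,rz(np.radians(91.5)),np.array([.5025+.075*.0262,.269-.075,.012]),(0,255,0))]
P=[(([box((0,-.07,0),(.006,.07,.167))]),rz(np.radians(91.5)),np.array([.5025,.269,.012]),(0,0,255))]
im=ctrl.get_image("scene")[:,:,::-1]
cv2.imwrite('pics/fin1.png',np.hstack([overlay("scene",A+P,(415,260),80,100,5,im),overlay("scene",[],(415,260),80,100,5,im)]))
im=ctrl.get_image("top")[:,:,::-1]
cv2.imwrite('pics/fin1t.png',overlay("top",P,(145,232),140,110,5,im))
E
```

```text
t: 14.03
tool_pos: [0.5058, 0.1541, 0.0223]
tool_rot: [1.184, 1.215, -1.193]
contact_force: [-1.4, -19.3, 9.8]
opening: 0.018
t 14.03 pos [0.5058 0.1541 0.0223] q [ 0.16  0.06  1.99 -0.01  1.1   0.14] F [ -1.4 -19.3   9.8] T [-2.52  0.21 -0.08] op 0.018
 tool y yaw 1.51 x [ 9.0e-04 -8.1e-03 -1.0e+00]
 shift tool [ 0.0003 -0.0002 -0.0019]
 turn 0 [-1.7999e+02  6.0000e-02  7.3000e-01]
 turn 180 [ 0.01  0.46 -0.04]
```

View pics/fin1.png

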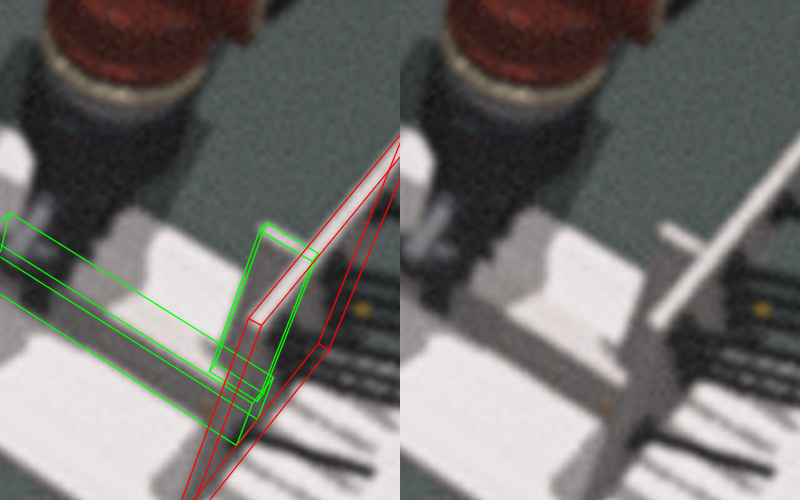

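View pics/fin1t.png

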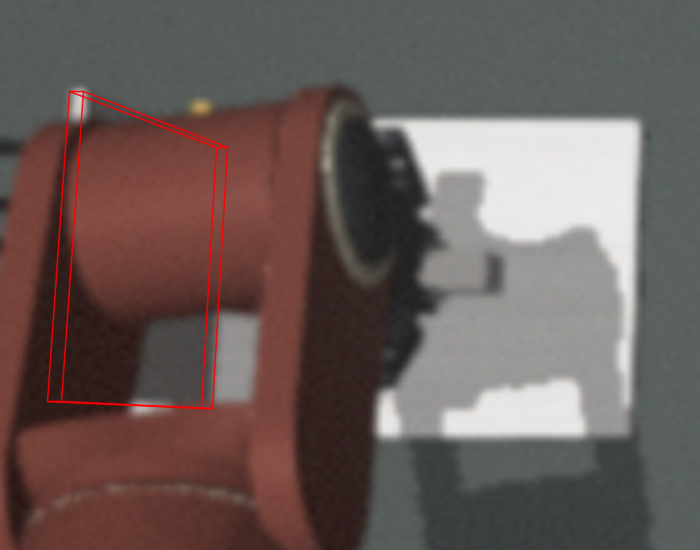

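```bash
python3 -m handwheel '[[0.0,[0,0,0],[0,0.2,0]],[0.0,[0,0,0],[0,0.2,0]],[0.0,[0,0,0],[0,0,0]],[0.0,[0,0,0],[0,0,0]]]'
python3 -c "
from h import *
delta([.5055,.156,.022],180+1.5)"
```

```text
t: 14.47
tool_pos: [0.5058, 0.1542, 0.0223]
tool_rot: [1.189, 1.22, -1.19]
contact_force: [-1.5, -17.9, 9.9]
opening: 0.0187
t 14.47 pos [0.5058 0.1542 0.0223] q [ 0.16  0.05  1.99 -0.    1.1   0.13] F [ -1.5 -17.9   9.9] T [-2.8   0.21 -0.06] op 0.0187
 tool y yaw 1.52 x [ 8.0e-04 -1.1e-03 -1.0e+00]
 shift tool [ 0.0003 -0.0002 -0.0018]
 turn 0 [-1.7998e+02  7.0000e-02  1.0000e-01]
 turn 180 [ 0.02  0.06 -0.04]
```

```bash
python3 -m handwheel '[[0.0,[0.0001,0,-0.0005],[0,0.05,0]],[0.0,[0,0,0],[0,0,0]],[0.0,[0,0,0],[0,0,0]],[0.0,[0,0,0],[0,0,0]],[0.0,[0,0,0],[0,0,0]],[0.0,[0,0,0],[0,0,0]],[0.0,[0,0,0],[0,0,0]],[0.0,[0,0,0],[0,0,0]]]'
python3 - <<'E'
from h import *
F=[]
for i in range(6):
    im=ctrl.get_image("scene")[:,:,::-1]; F.append(ctrl.get_obs()['contact_force'])
print(np.mean(F,0),np.std(F,0))
delta([.5055,.156,.022],180+1.5)
A=[(SQ,rz(np.radians(91.5)),np.array([.5025+.075*.0262,.2685-.075,.012]),(0,255,0))]
cv2.imwrite('pics/fin2.png',np.hstack([overlay("scene",A,(410,250),50,70,8,im),overlay("scene",[],(410,250),50,70,8,im)]))
cv2.imwrite('pics/fin2all.png',im)
for n in("scene",):
    for th in("heel","corner"):
        for d in ctrl.tip_of(th,n)[:4]: print(n,th,round(d['score'],2),np.round(d['centre'][::-1],1))
E
```

```text
t: 15.13
tool_pos: [0.5058, 0.1542, 0.0223]
tool_rot: [1.189, 1.22, -1.19]
contact_force: [-1.3, -20.9, 10.6]
opening: 0.0186
[ -2.20108887 -20.20991817  10.55993069] [0.40869074 0.36184297 0.32818127]
t 15.43 pos [0.5058 0.1542 0.0223] q [ 0.16  0.05  1.99 -0.    1.1   0.13] F [ -1.9 -20.   10.5] T [-3.07  0.22 -0.04] op 0.0184
 tool y yaw 1.53 x [ 6.0e-04 -1.4e-03 -1.0e+00]
 shift tool [ 0.0003 -0.0003 -0.0018]
 turn 0 [-1.7997e+02  5.0000e-02  1.3000e-01]
 turn 180 [ 0.03  0.08 -0.03]
scene heel 0.78 [250.3 123. ]
scene heel 0.58 [421.6 295.2]
scene heel 0.58 [273.3 160. ]
scene heel 0.44 [266.9 314.2]
scene corner 0.87 [423.5 295.2]
scene corner 0.56 [231.6 243.1]
```

View pics/fin2.png

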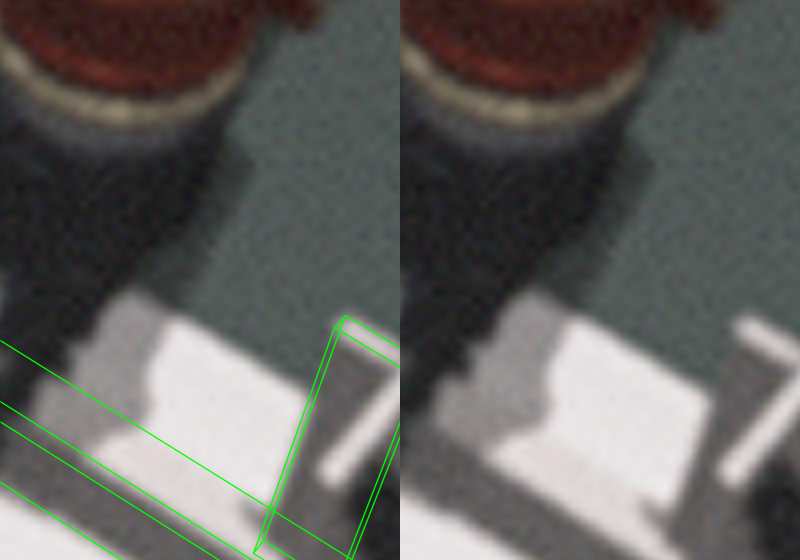

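View pics/fin2all.png

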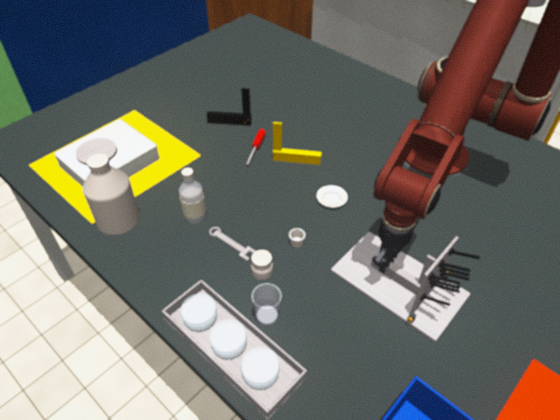

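```bash
python3 -m handwheel '[[0.0,[0,0,0.0003],[0,0,0]],[0.0,[0,0,0],[0,0,0]],[0.0,[0,0,0],[0,0,0]],[0.0,[0,0,0],[0,0,0]],[0.0,[0,0,0],[0,0,0]],[0.0,[0,0,0],[0,0,0]]]'
python3 - <<'E'
from h import *
F=[]
for i in range(6):
    ctrl.get_image("scene"); F.append(ctrl.get_obs()['contact_force'])
print(np.mean(F,0))
delta([.5055,.156,.022],180+1.5)
E
```

```text
t: 16.03
tool_pos: [0.5058, 0.1542, 0.0223]
tool_rot: [1.189, 1.221, -1.189]
contact_force: [-2.0, -19.4, 9.8]
opening: 0.0184
[ -1.98495522 -19.08404127  10.66372307]
t 16.33 pos [0.5058 0.1542 0.0223] q [ 0.16  0.05  1.99 -0.    1.1   0.13] F [ -1.6 -18.6  10.5] T [-2.94  0.3  -0.06] op 0.0181
 tool y yaw 1.53 x [ 7.e-04 -7.e-04 -1.e+00]
 shift tool [ 0.0003 -0.0003 -0.0018]
 turn 0 [-1.7997e+02  6.0000e-02  7.0000e-02]
 turn 180 [ 0.03  0.04 -0.04]
```

```bash
python3 -c "
from station import ctrl
print(ctrl.finish_job())"
```

```text
the job is handed in; nothing more can be done
None
```

I picked up the grey steel square, turned its blade towards the panel and stood it on the foot plate about 59 mm in front of the panel's middle. I then slid it into the corner and handed the job in at about 16.3 s, still gripping and pressing.

**Forces at the end:** the wrist read about 19 N towards the panel and about 10.6 N down, steady. Friction under the stock takes part of the 19 N; I estimate about 15 N reaches the panel.

**Position:** the tool was vertical to within 0.1° and its heading matched the plate's. The tool did not move as I raised the push, so the heel is seated, within 1 to 2 mm of my estimate of the corner. Drawn over the scene picture, an upright panel and a flat, seated square matched to about 1 pixel.

**Disagreements and limits:**
- The heel and corner found by the networks were about 2 pixels apart, which is within their usual error.
- The tool tilted 0.46° while pushing, and I corrected it.
- The top camera's view of the corner was blocked by the arm, so only the scene camera and the forces confirm that the panel is upright.
- In the last scene picture the other things on the bench looked unmoved, though I did not measure this.

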